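# Pull the orange-banded carton from the bottom of its stack

## Robot

A 6-joint arm with a two-finger parallel gripper is mounted at the origin on the work surface. World frame = base frame: x ahead of the robot, y to its left, z up, the work surface at z = 0. Lengths are in m, angles in rad, forces in N, time in s.
With the tool pointing down it reaches from about 0.25 to 0.775 m from the base axis. Payload 4 kg.
Tool frame: the origin (TCP) lies at the centre of the arm's flange, where the gripper is bolted on; the fingertips stand 199 mm ahead of it and the grasp point (between the pads) lies 180 mm ahead of it (robot.tcp_to_tips is the distance from the TCP to the fingertips, in m); z points along the fingers, y is the line along which they close (so a half turn about z gives the same grasp; the last joint's range is limited). The gripper opens to 94 mm and grips with 3 to 60 N. Pads are 16 mm wide; open, the fingers measure 119 mm over their backs; the gripper's body (75 mm by 177 mm) begins 78 mm behind the grasp point.
Start: joints at [-1.231, 0.087, 1.371, -0, 1.684, -0.103], TCP at [0.236, -0.497, 0.405] pointing down, gripper open.
Joint ranges: [-3.1, 3.1], [-0.76, 2.03], [0.27, 2.55], [-1.08, 4.22], [0.17, 2.65], [-2.57, 2.57]. Speed limits (rad/s): [2.79, 2.79, 3.14, 3.14, 3.14, 3.14].

## Interface

Orientations are given as [roll, pitch, yaw] about the fixed x, y, z axes, in that order (R = Rz(yaw) Ry(pitch) Rx(roll)).
In Python, from bench import telemetry, snapshot, ticket, robot gives the robot as it stands.
- The arm moves only by the tool apply_moves, never from a script. Its argument "moves" is a list that holds one entry, the list of rows, each a list of 5 numbers: the shift along the tool's x, y, z in units of 50 mm (1.0 is 50 mm), then the turn about the tool's z in units of 10 degrees (1.0 is 10 degrees), then the closure, from 0 (fully open) to 1 (shut). A call has 1 to 10 rows; each row is the pose to reach, as a shift and turn from the pose commanded when the call began, along the tool's axes at that moment; what a row does not reach only later rows make up. A row lasts 1/8 s, in which the tool goes at most 62.5 mm and 10.7 degrees, less where a joint would pass 70% of its speed; a pose out of reach is approached as far as the arm can. A call with a gripper value outside its range is refused whole. The fingers move at their own pace and stop on an object; the grip force is fixed at half the most. Time passes only in rows, so rows that repeat a pose let the fingers close. It gives the time, the measured TCP pose, the force, the opening and the grip force at its end, in the units of the state.
- telemetry.get_obs(): the state, without advancing time (a new reading comes with each control period).
- snapshot(name): name is "scene" or "top" or "wrist"; returns a dict with "image" (384x512x3 uint8, red, green, blue), "fovy" (degrees; the focal length in pixels is half the picture's height over the tangent of half this angle, whatever the lens; pixels are square), "cx", "cy" (the principal point, pixels), "R" (3x3) and "t" (3): a world point X has camera coordinates R X + t. Camera axes: x right, y down, z forward; pixel columns grow to the right and rows downward; lengths in m; the calibration is good to about 2 mm. A picture is of the moment at which its call begins. There is no depth.
- ticket.close_job(): hands the job in; it is judged then, once.
The state is a dict: "time": time; "joint_positions": joint angles; "qvel": joint speeds; "joint_torque": joint torques, N m; "tool_pos": TCP position; "ee_rot": TCP orientation; "wrist_force": force on the tool from outside, world axes, zero at the start; "wrist_torque": the same for the moment, N m; "width": finger opening in m; "finger_force": force on a finger pad.
Only numpy, scipy, OpenCV 4.12 (cv2) and the standard library are available. Lean on these libraries where they do the work, as an engineer would, in place of code of your own. Each camera call takes 0.05 s, during which the arm holds its last target. There are 200 camera calls.

## Task

The carton with the orange bands is at the bottom of one of the two stacks on the sloping rack: first lift the two plain cartons off it and set them aside, then lay it flat, lid up, in the empty black tray. Then restack the two plain cartons, in either order, one squarely on the other in the bay it came from, close to the stop posts, and let go. Do not disturb the other stack, the bottle or the roll of tape.

Things in the scene. Friction and masses are not known exactly. Their poses are not given: they have to be found in the camera images.
- rack: firm two-bay carton rack: aluminium deck 355 mm wide (along y) on grey legs. Origin on the table under the deck's middle, 55 mm below its surface; x level, towards the high side (away from the robot), y left, z up. The deck rises 25 degrees along +x, reaches 46 mm down-slope and 74 mm up-slope of the bay centres, has no walls at the sides or top
- bay_left (a point): centre of the left bay (green patch, 85 mm left of the deck's middle) on the deck's surface: x up-slope, y left, z square out of the deck (25 deg from vertical, leaning to the robot). At its low side, open between, two grey stop posts 60 mm high, x -28.5 to -36.5 mm, y 48 to 58 mm either side. A seated carton's underside centre is at this point, the next one's 40 mm along z
- bay_right (a point): centre of the right bay, 85 mm to the right of the deck's middle; the same as bay_left in all else.
- carton_orange: closed white carton with two broad orange bands; 56 mm (x) by 120 mm (y) by 40 mm high (z), 0.11 to 0.22 kg, rigid, not slippery. Origin: centre of its underside; z out of its lid. At the start it lies tilted like the deck, its y across the slope, at the bottom of the stack in the left or the right bay, two plain cartons on top of it.
- carton_blue: closed white carton with two broad blue bands; 56 mm (x) by 120 mm (y) by 40 mm high (z), 0.11 to 0.22 kg, rigid, not slippery. Origin: centre of its underside; z out of its lid. At the start it lies tilted like the deck, its y across the slope, at the bottom of the stack in the other bay, two plain cartons on top of it; it stays there.
- black_tray: empty black open tray, fixed to the table, 125 mm (x) by 180 mm (y) outside, 28 mm high, walls and floor 4 mm thick. Origin: centre of its underside, z up. On the robot's left or right side, long side roughly along y.
- cream_tray: cream tray of the same outline, 45 mm high, full of paper inserts, fixed, on the other side; not used. Origin: centre of its underside. Between the two trays, in front of the rack, the table is clear for setting cartons down.
- glue_bottle: white bottle with yellow label and orange cap, 54 mm across, 130 mm high, loose bystander; origin at the centre of its foot.
- tape_roll: green roll of tape lying flat, 96 mm across, 25 mm high, loose bystander; origin at the centre of its underside.
- left_middle: closed white carton with a brown label with a small red patch on the lid and no colour band; 56 mm (x) by 120 mm (y) by 40 mm high (z), 0.11 to 0.22 kg, rigid, not slippery. Origin: centre of its underside; z out of its lid. At the start it lies tilted like the deck, its y across the slope, in the middle of the stack of three in the left bay.
- left_top: closed white carton with a brown label with a small red patch on the lid and no colour band; 56 mm (x) by 120 mm (y) by 40 mm high (z), 0.11 to 0.22 kg, rigid, not slippery. Origin: centre of its underside; z out of its lid. At the start it lies tilted like the deck, its y across the slope, on top of the stack of three in the left bay.
- right_middle: closed white carton with a brown label with a small red patch on the lid and no colour band; 56 mm (x) by 120 mm (y) by 40 mm high (z), 0.11 to 0.22 kg, rigid, not slippery. Origin: centre of its underside; z out of its lid. At the start it lies tilted like the deck, its y across the slope, in the middle of the stack of three in the right bay.
- right_top: closed white carton with a brown label with a small red patch on the lid and no colour band; 56 mm (x) by 120 mm (y) by 40 mm high (z), 0.11 to 0.22 kg, rigid, not slippery. Origin: centre of its underside; z out of its lid. At the start it lies tilted like the deck, its y across the slope, on top of the stack of three in the right bay.
Things that resemble listed ones, but are neither listed nor needed, are in the scene too. Leave any turquoise look-alike of the carton_blue alone.

How it is judged:
By the outcome, as a careful person would: the job done as asked, in the order asked, and still so for the second after the job is handed in, with the robot touching nothing.
It also fails if it takes over 72 s, if anything falls off the work surface, if the arm or the gripper's body presses on something with over 40 N, if the wrist force passes 120 N, or if a joint passes its speed limit or range.

## Working session

There is one attempt and no reset: what is moved stays moved. The work goes in short steps, Python scripts to look and compute and a tool call to move; the robot and the scene stay as the last step left them, time stands still between calls to the robot, and variables do not carry over. Pictures are saved under pics/ and viewed, at most 10 in all, crops included, and the job is handed in when it is done.

Besides the shell and the picture viewer there is one more tool, called in YAML: its name, and indented under it one key for each argument. apply_moves: Moves the arm, as the interface text tells. Its arguments: {"type":"object","properties":{"moves":{"type":"array","items":{"type":"array","items":{"type":"array","items":{"type":"number"}}}}},"required":["moves"]}

```bash
ls; mkdir -p pics; python3 - <<'E'
from bench import telemetry, snapshot
import cv2
for n in("scene","top"):
    s=snapshot(n); cv2.imwrite(f"pics/{n}0.png",s["image"][:,:,::-1]); print(n,s["fovy"],s["cx"],s["cy"],s["R"],s["t"])
o=telemetry.get_obs(); print(o)
E
```

```text
pics
scene 47.12016545145599 257.8627549559517 188.78816990561148 [[-0.22846776  0.97353803  0.00511706]
 [ 0.61425766  0.14822646 -0.775059  ]
 [-0.75530789 -0.1739328  -0.63186816]] [ 0.09189607 -0.20142435  1.65511767]
top 54.87133525460265 257.84363911358236 199.45534439476148 [[ 0.03003345 -0.99948198 -0.01156553]
 [-0.99654285 -0.02904443 -0.07783805]
 [ 0.07746182  0.01386329 -0.99689893]] [-0.00492617  0.46406891  0.89658737]
{'time': 0.1, 'joint_positions': array([-1.23109886e+00,  8.78988653e-02,  1.37206860e+00,  2.10551482e-05,
        1.68363209e+00, -1.03080854e-01]), 'qvel': array([ 3.99254880e-04, -6.72781886e-06, -4.01523587e-03,  4.20776242e-04,
       -1.79785111e-03, -2.31342994e-03]), 'joint_torque': array([ 2.88599513e-03, -3.41251230e+01, -3.03299940e+01,  7.19154300e-02,
        3.03779694e-02, -1.12985872e-04]), 'tool_pos': array([ 0.2356244 , -0.49686577,  0.40362864]), 'ee_rot': array([-3.13959856e+00, -2.27321907e-04,  4.42780439e-01]), 'wrist_force': array([ 0.14127544, -0.13668176,  0.59781437]), 'wrist_torque': array([ 0.00682861, -0.02167299, -0.00735963]), 'finger_force': 0.0, 'width': 0.09402607708203752}
```

View pics/scene0.png

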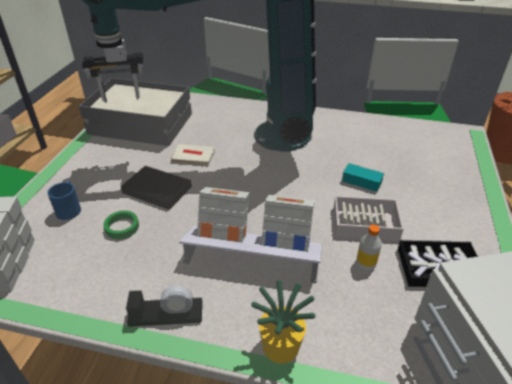

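View pics/top0.png

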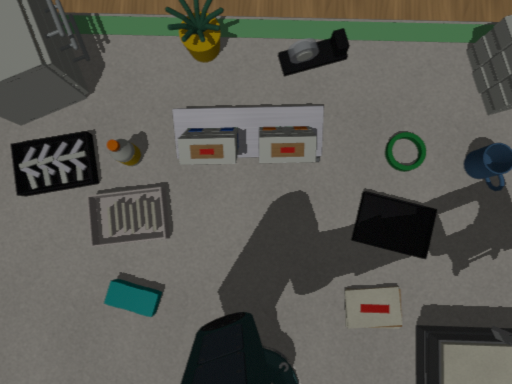

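The scene view is from the far side. It shows the orange bands at (207–235, 232), the image-left stack, which is the robot's right bay. Blue is at (270–300, 240).

In the top view, the right-bay lid's red patch is at (287,150) and the left bay's at (207,152). The empty black tray is at (395,224), the bottle at (122,150), and the tape at (405,150). The cream tray is at (130,213). A decoy carton is at (373,308).

```bash
cat > h.py <<'E'
import numpy as np, cv2
from bench import telemetry, snapshot
from scipy.spatial.transform import Rotation as Ro
def shot(n,save=None):
    s=snapshot(n)
    if save: cv2.imwrite(f"pics/{save}.png",s["image"][:,:,::-1])
    return s
def ray(s,p):
    f=s["image"].shape[0]/2/np.tan(np.radians(s["fovy"]/2))
    d=s["R"].T@np.array([(p[0]-s["cx"])/f,(p[1]-s["cy"])/f,1.]); return -s["R"].T@s["t"],d
def plane(s,p,z):
    c,d=ray(s,p); return c+d*(z-c[2])/d[2]
def tri(s1,p1,s2,p2):
    c1,d1=ray(s1,p1);c2,d2=ray(s2,p2)
    k=np.linalg.lstsq(np.c_[d1,-d2],c2-c1,rcond=None)[0]
    a,b=c1+d1*k[0],c2+d2*k[1]; return (a+b)/2,np.linalg.norm(a-b)
def proj(s,X):
    f=s["image"].shape[0]/2/np.tan(np.radians(s["fovy"]/2)); v=s["R"]@X+s["t"]
    return np.array([s["cx"]+f*v[0]/v[2],s["cy"]+f*v[1]/v[2]])
def redmask(im):
    h=cv2.cvtColor(im,cv2.COLOR_RGB2HSV)
    return (((h[...,0]<5)|(h[...,0]>174))&(h[...,1]>140)&(h[...,2]>90)).astype(np.uint8)
def blobs(m,a=15):
    n,_,st,c=cv2.connectedComponentsWithStats(m)
    return [(tuple(c[i].round(1)),tuple(st[i])) for i in range(1,n) if st[i,4]>=a]
def toolmove(o,dx):  # world displacement -> tool axes, units of 50 mm
    return Ro.from_euler('xyz',o["ee_rot"]).inv().apply(dx)/0.05
E
python3 - <<'E'
from h import *
T=shot("top");S=shot("scene")
for n,s in(("top",T),("scene",S)): print(n,blobs(redmask(s["image"])))
# black tray
g=T["image"].max(2); m=(g<28).astype(np.uint8); m[:, :340]=0; m[:180]=0; m[262:]=0
m=cv2.morphologyEx(m,cv2.MORPH_OPEN,np.ones((5,5)))
cs=max(cv2.findContours(m,0,2)[0],key=cv2.contourArea); r=cv2.minAreaRect(cs); print("tray",r)
P=np.array([plane(T,p,.028) for p in cv2.boxPoints(r)]); print(P.round(3),P.mean(0).round(4),[np.linalg.norm(P[i]-P[(i+1)%4]).round(3) for i in range(4)])
for p in((207,152),(287,150)): print(plane(T,p,.164).round(4))
print("tape",plane(T,(405,150),.025).round(3),"bottle foot",plane(T,(130,157),.02).round(3),"decoy",plane(T,(373,308),.04).round(3),"cream",plane(T,(130,213),.045).round(3))
E
```

```text
top [((np.float64(287.3), np.float64(149.7)), (np.int32(281), np.int32(147), np.int32(13), np.int32(6), np.int32(68))), ((np.float64(206.3), np.float64(151.0)), (np.int32(200), np.int32(149), np.int32(14), np.int32(5), np.int32(68))), ((np.float64(374.6), np.float64(308.2)), (np.int32(361), np.int32(304), np.int32(28), np.int32(9), np.int32(220)))]
scene [((np.float64(192.5), np.float64(151.7)), (np.int32(184), np.int32(150), np.int32(17), np.int32(4), np.int32(28)))]
tray ((394.26470947265625, 224.44119262695312), (76.8837890625, 51.17501449584961), 14.03624439239502)
[[ 0.372 -0.219  0.028]
 [ 0.493 -0.248  0.028]
 [ 0.453 -0.429  0.028]
 [ 0.332 -0.398  0.028]] [ 0.4125 -0.3234  0.028 ] [np.float64(0.125), np.float64(0.185), np.float64(0.124), np.float64(0.183)]
[0.5496 0.1166 0.164 ]
[ 0.5584 -0.0512  0.164 ]
tape [ 0.596 -0.351  0.025] bottle foot [0.561 0.332 0.02 ] decoy [ 0.214 -0.27   0.04 ] cream [0.42  0.315 0.045]
```

apply_moves:
  moves:
    - [[2, -1.2, -0.5, -1, 0], [9.1, -5.5, -0.9, -6.8, 0], [9.1, -5.5, -0.9, -6.8, 0], [9.1, -5.5, -0.9, -6.8, 0], [9.1, -5.5, -0.9, -6.8, 0], [9.1, -5.5, -0.9, -6.8, 0], [9.1, -5.5, -0.9, -6.8, 0], [9.1, -5.5, -0.9, -6.8, 0], [9.1, -5.5, -0.9, -6.8, 0], [9.1, -5.5, -0.9, -6.8, 0]]

```text
time: 1.45
tool_pos: [0.5298, -0.0516, 0.4492]
ee_rot: [-3.141, -0.0, 1.634]
wrist_force: [-1.3, -0.7, 0.5]
width: 0.0938
finger_force: 0.0
```

```bash
python3 - <<'E'
from h import *
W=shot("wrist","w1");o=telemetry.get_obs();print(o["tool_pos"],o["ee_rot"],W["fovy"],W["cx"],W["cy"]);print(-W["R"].T@W["t"],W["R"][2]); print(blobs(redmask(W["image"])))
E
```

```text
[ 0.52919125 -0.05286902  0.44917743] [-3.14032266e+00  4.14439251e-04  1.63163752e+00] 61.02442061292704 253.23487298150724 187.99428214613093
[0.52515779 0.01774314 0.43032196] [ 0.01530719 -0.23551221 -0.97175084]
[((np.float64(290.8), np.float64(184.2)), (np.int32(287), np.int32(180), np.int32(6), np.int32(10), np.int32(20)))]
```

View pics/w1.png

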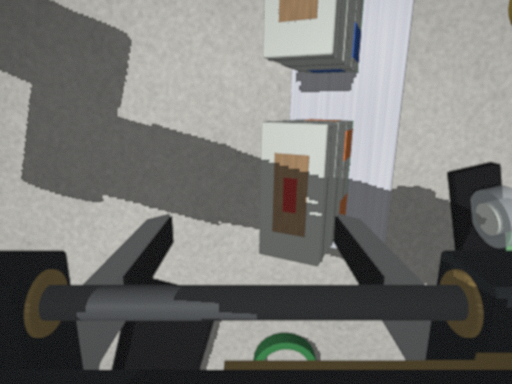

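The wrist view (right = +x, up = +y) shows the lid corners at about (264,122), (329,122), (322,264) and (260,252). The red patch is at (290,195). The deck's high edge runs from (412,0) to (388,188).

```bash
python3 - <<'E'
from h import *
W=shot("wrist");T=shot("top")
for p,z in(((264,122),.152),((260,252),.152),((329,122),.1755),((322,264),.1755),((290,195),.164),((412,0),.0863),((388,188),.0863)): print(p,plane(W,p,z).round(4))
im=T["image"];
for p,z in (((175,108.5),.0863),((323,104.5),.0863)): print("top",plane(T,p,z).round(4))
print("patch top",plane(T,(287.3,149.7),.164).round(4))
E
```

```text
(264, 122) [0.5344 0.0062 0.152 ]
(260, 252) [ 0.5388 -0.1115  0.152 ]
(329, 122) [0.5833 0.0101 0.1755]
(322, 264) [ 0.5911 -0.1085  0.1755]
(290, 195) [ 0.5601 -0.0525  0.164 ]
(412, 0) [0.6696 0.1261 0.0863]
(388, 188) [ 0.676  -0.0582  0.0863]
top [0.6664 0.208  0.0863]
top [ 0.6849 -0.1372  0.0863]
patch top [ 0.5591 -0.0518  0.164 ]
```

apply_moves:
  moves:
    - [[0, 0.74, 1, 0.12, 0], [0, 0.74, 2, 0.12, 0], [0, 0.74, 2.16, 0.12, 0], [0, 0.74, 2.16, 0.12, 0.2], [0, 0.74, 2.16, 0.12, 1], [0, 0.74, 2.16, 0.12, 1], [0, 0.74, 2.16, 0.12, 1]]

```text
time: 2.48
tool_pos: [0.5661, -0.0514, 0.3439]
ee_rot: [3.138, 0.001, 1.609]
wrist_force: [-0.3, -1.2, 4.3]
width: 0.0629
finger_force: 28.7
```

```bash
python3 - <<'E'
from h import *
o=telemetry.get_obs();print({k:np.round(o[k],4) for k in("time","tool_pos","ee_rot","wrist_force","width","finger_force")})
E
```

```text
{'time': np.float64(2.475), 'tool_pos': array([ 0.5661, -0.0514,  0.3439]), 'ee_rot': array([3.1377e+00, 1.2000e-03, 1.6087e+00]), 'wrist_force': array([-0.3385, -1.2021,  4.319 ]), 'width': np.float64(0.0629), 'finger_force': np.float64(28.6839)}
```

apply_moves:
  moves:
    - [[0, 0, -0.2, 0, 1], [0, 0, -0.6, 0, 1], [0, 0, -1.2, 0, 1], [0, 0, -1.4, 0, 1]]

```text
time: 2.98
tool_pos: [0.566, -0.0513, 0.4141]
ee_rot: [3.138, 0.001, 1.609]
wrist_force: [-0.1, -0.9, -1.0]
width: 0.0628
finger_force: 27.9
```

```bash
python3 - <<'E'
from h import *
s=shot("scene");w=shot("wrist")
a=s["image"][150:290,150:360];a=cv2.resize(a,None,fx=2.7,fy=2.7); b=cv2.resize(w["image"],(a.shape[0]*4//3*0+220,165))
c=np.zeros((a.shape[0],a.shape[1]+220,3),np.uint8);c[:,:a.shape[1]]=a;c[:165,a.shape[1]:]=b
cv2.imwrite("pics/l1.png",c[:,:,::-1]);print(c.shape)
E
```

```text
(378, 787, 3)
```

View pics/l1.png

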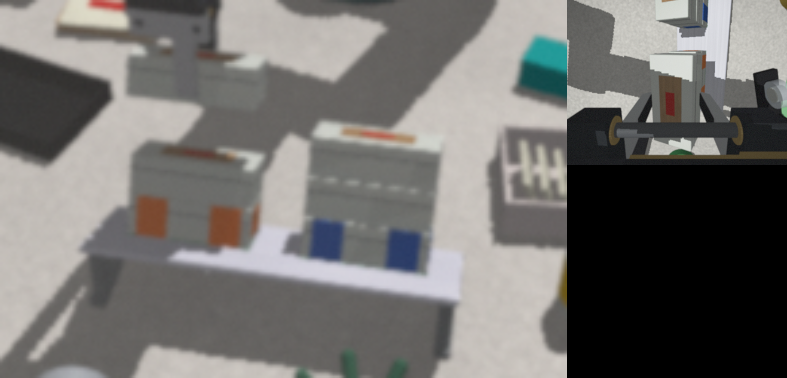

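The wrist and scene crops show the top carton held and still tilted. The orange stack beneath, its lid at (200,152) in the crop, has not moved.

apply_moves:
  moves:
    - [[0, -1.2, 0, 0, 1], [0.3, -2.4, 0, 0, 1], [1.2, -3.2, 0.4, 0, 1], [2.2, -3.2, 1.2, 0, 1], [3.1, -3.2, 2, 0, 1], [3.15, -3.2, 3, 0, 1], [3.15, -3.2, 3.5, 0, 1], [3.15, -3.2, 3.7, 0, 1], [3.15, -3.2, 3.8, 0, 1], [3.15, -3.2, 3.8, 0, 1]]

```text
time: 4.32
tool_pos: [0.3997, 0.1001, 0.2234]
ee_rot: [-3.139, -0.001, 1.609]
wrist_force: [-6.0, 0.9, 13.1]
width: 0.0618
finger_force: 28.3
```

apply_moves:
  moves:
    - [[0, 0, 0.06, 0, 1], [0, 0, 0.12, 0, 1], [0, 0, 0.2, 0, 1], [0, 0, 0.2, 0, 1]]

```text
time: 4.82
tool_pos: [0.402, 0.1002, 0.2151]
ee_rot: [3.133, -0.001, 1.609]
wrist_force: [0.6, 0.8, 10.8]
width: 0.0596
finger_force: 29.0
```

apply_moves:
  moves:
    - [[0, 0, 0.08, 0, 1], [0, 0, 0.16, 0, 1], [0, 0, 0.16, 0, 0.3], [0, 0, 0.1, 0, 0], [0, 0, 0, 0, 0], [0, 0, -0.6, 0, 0], [0, 0, -1.8, 0, 0], [0, 0, -3, 0, 0], [0, 0, -3.6, 0, 0]]

```text
time: 5.95
tool_pos: [0.3999, 0.1, 0.3955]
ee_rot: [3.137, -0.0, 1.609]
wrist_force: [0.1, 0.3, -0.0]
width: 0.0941
finger_force: 0.0
```

```bash
python3 - <<'E'
from h import *
W=shot("wrist");T=shot("top")
print(blobs(redmask(T["image"]),10),blobs(redmask(W["image"]),10))
for b in blobs(redmask(T["image"]),10): print(plane(T,b[0],.04).round(3),plane(T,b[0],.1275).round(3))
o=telemetry.get_obs();print(o["tool_pos"],o["ee_rot"])
h=cv2.cvtColor(W["image"],cv2.COLOR_RGB2HSV);cv2.imwrite("pics/w2.png",W["image"][:,:,::-1])
E
```

```text
[((np.float64(285.9), np.float64(145.0)), (np.int32(279), np.int32(143), np.int32(14), np.int32(5), np.int32(66))), ((np.float64(204.7), np.float64(151.0)), (np.int32(200), np.int32(149), np.int32(11), np.int32(5), np.int32(52))), ((np.float64(374.7), np.float64(308.2)), (np.int32(361), np.int32(304), np.int32(28), np.int32(9), np.int32(216)))] [((np.float64(256.0), np.float64(175.4)), (np.int32(251), np.int32(162), np.int32(11), np.int32(28), np.int32(299))), ((np.float64(478.8), np.float64(190.1)), (np.int32(466), np.int32(173), np.int32(26), np.int32(40), np.int32(689)))]
[ 0.597 -0.056  0.04 ] [ 0.577 -0.051  0.128]
[0.577 0.142 0.04 ] [0.559 0.128 0.128]
[ 0.214 -0.274  0.04 ] [ 0.232 -0.247  0.128]
[0.4003957  0.10004739 0.39586763] [ 3.13352866e+00 -4.77780996e-04  1.60877174e+00]
```

View pics/w2.png

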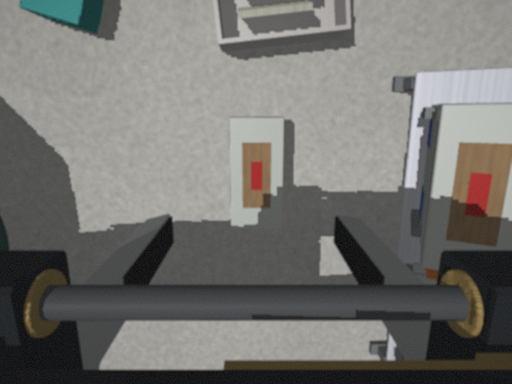

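The wrist view shows the first carton flat at (256,175). The middle carton's patch is now at (478,190), which fits the expected lid position. Next I grasp the middle carton.

apply_moves:
  moves:
    - [[-1.2, 0.2, 0, 0, 0], [-2.3, 0.8, 0, 0, 0], [-3.1, 1.7, 0, 0, 0], [-3.16, 2.8, 0, 0, 0], [-3.16, 3.56, 0.2, 0, 0], [-3.16, 3.56, 1.2, 0, 0], [-3.16, 3.56, 1.8, 0, 0.2], [-3.16, 3.56, 1.8, 0, 1], [-3.16, 3.56, 1.8, 0, 1], [-3.16, 3.56, 1.8, 0, 1]]

```text
time: 7.3
tool_pos: [0.5853, -0.0508, 0.3019]
ee_rot: [3.134, -0.001, 1.609]
wrist_force: [7.3, 1.7, 1.2]
width: 0.0668
finger_force: 30.1
```

apply_moves:
  moves:
    - [[0, 0, -0.1, 0, 1], [0, 0, -0.3, 0, 1], [0, 0, -0.6, 0, 1], [0, 0, -1, 0, 1], [0, 0, -1.4, 0, 1]]

```text
time: 7.92
tool_pos: [0.5835, -0.0512, 0.3723]
ee_rot: [-3.14, -0.0, 1.609]
wrist_force: [0.9, -0.7, -1.6]
width: 0.0664
finger_force: 30.0
```

```bash
python3 - <<'E'
from h import *
s=shot("scene");w=shot("wrist")
a=s["image"][150:290,150:360];a=cv2.resize(a,None,fx=2.7,fy=2.7); b=cv2.resize(w["image"],(220,165))
c=np.zeros((a.shape[0],a.shape[1]+220,3),np.uint8);c[:,:a.shape[1]]=a;c[:165,a.shape[1]:]=b
cv2.imwrite("pics/l2.png",c[:,:,::-1])
E
```

```text
(no output)
```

View pics/l2.png

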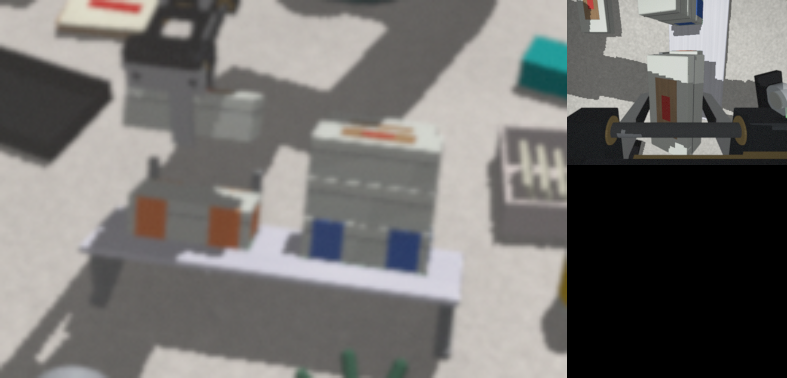

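The middle carton is lifted. The orange carton is still seated against the posts, its bands at (150,217) and (225,227) in the crop.

apply_moves:
  moves:
    - [[0, -1.2, 0, 0, 1], [-0.2, -2.4, 0, 0, 1], [-0.44, -3.4, 0.5, 0, 1], [-0.44, -3.69, 1.5, 0, 1], [-0.44, -3.69, 2.5, 0, 1], [-0.44, -3.69, 2.9, 0, 1], [-0.44, -3.69, 3.0, 0, 1], [-0.44, -3.69, 3.08, 0, 1], [-0.44, -3.69, 3.16, 0, 1], [-0.44, -3.69, 3.2, 0, 1]]

```text
time: 9.28
tool_pos: [0.4011, -0.0803, 0.2173]
ee_rot: [3.142, 0.001, 1.609]
wrist_force: [-12.4, 5.0, 33.0]
width: 0.0664
finger_force: 30.0
```

apply_moves:
  moves:
    - [[0, 0, -0.1, 0, 1], [0, 0, -0.1, 0, 0.32], [0, 0, -0.1, 0, 0.28], [0, 0, -0.1, 0, 0.2], [0, 0, -0.1, 0, 0], [0, 0, -0.1, 0, 0], [0, 0, -0.8, 0, 0], [0, 0, -2, 0, 0], [0, 0, -3.2, 0, 0], [0, 0, -3.6, 0, 0]]

```text
time: 10.52
tool_pos: [0.4006, -0.0802, 0.396]
ee_rot: [3.135, 0.003, 1.609]
wrist_force: [0.2, -0.1, -0.6]
width: 0.094
finger_force: 0.0
```

```bash
python3 - <<'E'
from h import *
W=shot("wrist","w3");o=telemetry.get_obs();print(o["tool_pos"],o["ee_rot"],o["time"])
print(blobs(redmask(W["image"]),10),[plane(W,b[0],.04).round(3) for b in blobs(redmask(W["image"]),10)])
E
```

```text
[ 0.40080228 -0.08029253  0.39713894] [3.13332979 0.00333754 1.608681  ] 10.575
[((np.float64(264.8), np.float64(173.6)), (np.int32(260), np.int32(162), np.int32(10), np.int32(27), np.int32(183)))] [array([ 0.415, -0.078,  0.04 ])]
```

View pics/w3.png

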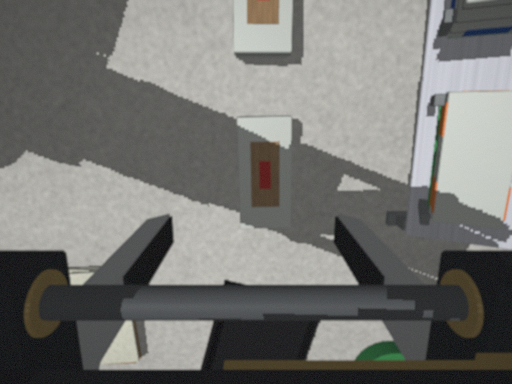

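Carton B lies flat with its patch at (265,174). The orange carton's lid low edge runs from about (447,93) to (438,212). I'll check this against the bay estimate.

```bash
python3 - <<'E'
from h import *
W=shot("wrist")
for p in((447,93),(438,212)): print(plane(W,p,.0794).round(4))
h=cv2.cvtColor(W["image"],cv2.COLOR_RGB2HSV); m=((h[...,0]>5)&(h[...,0]<18)&(h[...,1]>150)).astype(np.uint8); m[:,:400]=0
print(blobs(m,8))
g=W["image"].astype(int)[[110,125,180,195],425:460].sum(2)//3; print(g)
E
```

```text
[0.572  0.0083 0.0794]
[ 0.5832 -0.102   0.0794]
[((np.float64(440.7), np.float64(119.5)), (np.int32(437), np.int32(103), np.int32(8), np.int32(32), np.int32(103))), ((np.float64(431.2), np.float64(192.1)), (np.int32(429), np.int32(178), np.int32(6), np.int32(29), np.int32(92)))]
[[157 116  97  94  99  96  95 111 157 192 181 142 114  96  73  56  60  73
  109 149 177 198 209 209 208 207 209 208 208 207 207 207 209 207 207]
 [206 205 205 207 208 207 208 209 204 176 115  58  53  55  57  72 107 147
  176 199 205 206 207 207 207 206 207 207 206 206 206 206 206 205 208]
 [207 204 190 157  99  59  56  61  67  93 136 174 198 204 202 204 204 204
  205 203 202 203 204 201 201 201 202 201 202 201 201 202 203 203 201]
 [ 90  78  59  58  60  60  60  65  75  82  93  95  95  95  96  97  98  98
   95  97  96  95  94  96  94  93  99 106 123 155 184 195 197 199 198]]
```

apply_moves:
  moves:
    - [[0.1, 1.2, 0, 0, 0.22], [0.3, 2.4, 0, -0.05, 0.22], [0.43, 3.5, 0, -0.05, 0.22], [0.43, 4.03, 0.4, -0.05, 0.22], [0.43, 4.03, 1.4, -0.05, 0.22], [0.43, 4.03, 2.1, -0.05, 0.22], [0.43, 4.03, 2.3, -0.05, 0.22], [0.43, 4.03, 2.4, -0.05, 0.22], [0.43, 4.03, 2.4, -0.05, 0.22]]

```text
time: 11.75
tool_pos: [0.601, -0.0511, 0.2725]
ee_rot: [3.14, 0.0, 1.617]
wrist_force: [0.8, -0.3, -0.0]
width: 0.0735
finger_force: 0.0
```

apply_moves:
  moves:
    - [[0, 0, 0.02, 0, 0.3], [0, 0, 0.02, 0, 1], [0, 0, 0.02, 0, 1], [0, 0, 0.02, 0, 1]]

```text
time: 12.25
tool_pos: [0.6012, -0.0511, 0.272]
ee_rot: [3.139, 0.001, 1.617]
wrist_force: [0.2, 0.2, 4.4]
width: 0.0626
finger_force: 28.4
```

apply_moves:
  moves:
    - [[0, 0, -0.2, 0, 1], [0, 0, -0.6, 0, 1], [0, 0, -1.2, 0, 1], [0, 0, -1.9, 0, 1], [-0.6, -1.1, -1.9, 0.2, 1], [-1.4, -2, -1.9, 0.7, 1], [-2.4, -2.7, -1.9, 1.2, 1], [-3.4, -3.4, -1.9, 1.5, 1], [-4.4, -4, -1.9, 1.5, 1], [-5.22, -4.21, -1.8, 1.5, 1]]

```text
time: 13.5
tool_pos: [0.401, -0.3231, 0.361]
ee_rot: [-3.141, 0.0, 1.354]
wrist_force: [0.8, -0.7, -1.8]
width: 0.0628
finger_force: 27.9
```

```bash
python3 - <<'E'
from h import *
w=shot("wrist","w4");o=telemetry.get_obs();print(o["tool_pos"],o["ee_rot"],o["width"],o["wrist_force"])
E
```

```text
[ 0.40022809 -0.32685932  0.35955615] [-3.13926613  0.00404328  1.35006436] 0.06276311241173244 [-0.50079654 -3.46965056 -1.8321107 ]
```

View pics/w4.png

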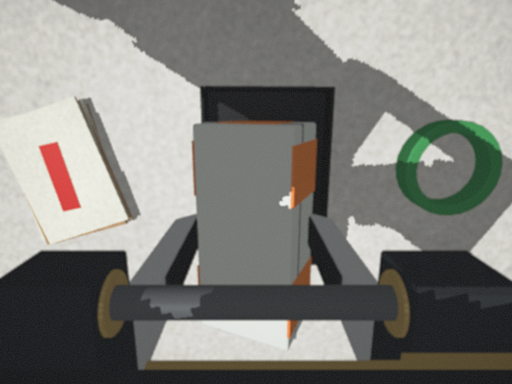

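The orange carton is held over the tray and lines up with the tray's walls at columns 202 and 333.

apply_moves:
  moves:
    - [[0, 0, 0.8, 0, 1], [0, 0, 1.8, 0, 1], [0, 0, 2.3, 0, 1], [0, 0, 2.45, 0, 1], [0, 0, 2.55, 0, 1], [0, 0, 2.62, 0, 1], [0, 0, 2.62, 0, 1]]

```text
time: 14.42
tool_pos: [0.4031, -0.3217, 0.2327]
ee_rot: [3.14, 0.001, 1.356]
wrist_force: [-3.1, 3.2, 6.4]
width: 0.0624
finger_force: 28.1
```

apply_moves:
  moves:
    - [[0, 0, 0.08, 0, 1], [0, 0, 0.16, 0, 1], [0, 0, 0.24, 0, 1], [0, 0, 0.24, 0, 1]]

```text
time: 14.92
tool_pos: [0.4055, -0.3224, 0.2251]
ee_rot: [3.129, 0.004, 1.357]
wrist_force: [1.9, 5.0, 16.6]
width: 0.0612
finger_force: 28.8
```

Now open gradually so the carton settles flat, then rise.

apply_moves:
  moves:
    - [[0, 0, 0, 0, 1], [0, 0, 0, 0, 0.34], [0, 0, 0, 0, 0.3], [0, 0, 0, 0, 0.24], [0, 0, 0, 0, 0.16], [0, 0, 0, 0, 0.16], [0, 0, -0.5, 0, 0.16], [0, 0, -1.5, 0, 0.1], [0, 0, -2.6, 0, 0], [0, 0, -3.4, 0, 0]]

```text
time: 16.18
tool_pos: [0.4025, -0.3216, 0.3898]
ee_rot: [3.141, 0.001, 1.355]
wrist_force: [0.2, 0.6, -0.6]
width: 0.0936
finger_force: 0.0
```

```bash
python3 - <<'E'
from h import *
w=shot("wrist");s=shot("top");t=s["image"];o=telemetry.get_obs();print(o["tool_pos"],o["ee_rot"])
c=np.zeros((600,512,3),np.uint8);c[:384]=w["image"];c[384:]=cv2.resize(t[90:270],(512,216)) if 0 else cv2.resize(t[95:265,60:460],(512,216))
cv2.imwrite("pics/l3.png",c[:,:,::-1])
for b in blobs(redmask(t),10): print(b[0],plane(s,b[0],.04).round(4))
E
```

```text
[ 0.40306607 -0.32208056  0.39317096] [3.13368508 0.00555622 1.35532728]
(np.float64(206.3), np.float64(151.0)) [0.5773 0.1379 0.04  ]
(np.float64(294.1), np.float64(220.4)) [ 0.4144 -0.08    0.04  ]
(np.float64(219.0), np.float64(222.5)) [0.404  0.1002 0.04  ]
(np.float64(374.6), np.float64(308.2)) [ 0.214  -0.2736  0.04  ]
```

View pics/l3.png

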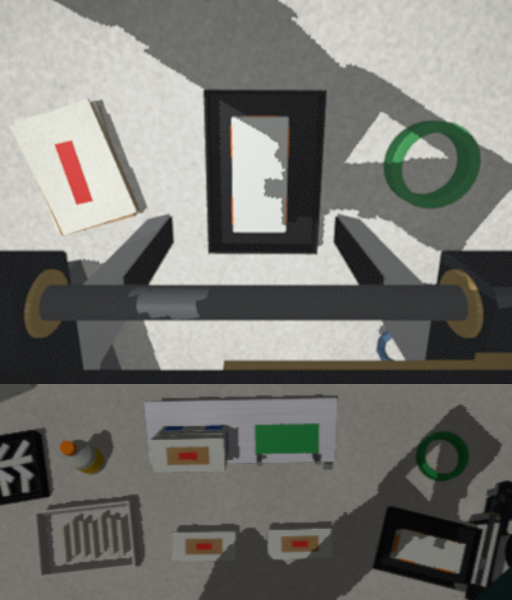

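The wrist view shows the orange carton flat and lid up inside the tray at (260,175). The top view shows the bay's green patch clear, the other stack unmoved, and cartons A and B flat on the table.

```bash
python3 - <<'E'
from h import *
s=shot("top");h=cv2.cvtColor(s["image"],cv2.COLOR_RGB2HSV)
m=((h[...,0]>45)&(h[...,0]<75)&(h[...,1]>150)).astype(np.uint8); m[:,:230]=0; m[:, 340:]=0; m[:60]=0
c=max(cv2.findContours(m,0,2)[0],key=cv2.contourArea);r=cv2.minAreaRect(c);print(r)
P=np.array([plane(s,p,.055) for p in cv2.boxPoints(r)]);print(P.round(4),P.mean(0))
im=s["image"]
E
```

```text
((283.6097412109375, 137.7183837890625), (21.645309448242188, 47.266292572021484), 88.66777801513672)
[[ 0.6352  0.009   0.055 ]
 [ 0.641  -0.1046  0.055 ]
 [ 0.5882 -0.1069  0.055 ]
 [ 0.5824  0.0062  0.055 ]] [ 0.61169635 -0.04907623  0.055     ]
```

apply_moves:
  moves:
    - [[1.2, -0.1, 0, -0.3, 0], [2.4, -0.3, 0, -0.8, 0], [3.6, -0.6, 0, -1.3, 0], [4.6, -0.8, 0, -1.46, 0], [4.77, -0.81, 0.6, -1.46, 0], [4.77, -0.81, 1.6, -1.46, 0], [4.77, -0.81, 2.6, -1.46, 0], [4.77, -0.81, 3.3, -1.46, 0], [4.77, -0.81, 3.48, -1.46, 0], [4.77, -0.81, 3.48, -1.46, 0.1]]

```text
time: 17.58
tool_pos: [0.4137, -0.0799, 0.2127]
ee_rot: [-3.139, -0.001, 1.61]
wrist_force: [-0.1, 0.3, 1.5]
width: 0.0876
finger_force: 0.0
```

apply_moves:
  moves:
    - [[0, 0, -0.1, 0, 0.3], [0, 0, -0.1, 0, 1], [0, 0, -0.1, 0, 1], [0, 0, -0.1, 0, 1], [0, 0, -0.1, 0, 1], [0, 0, -0.6, 0, 1], [0, 0, -1.4, 0, 1], [0, 0, -2.2, 0, 1]]

```text
time: 18.58
tool_pos: [0.4137, -0.0798, 0.3234]
ee_rot: [-3.139, -0.001, 1.61]
wrist_force: [-0.2, 0.1, -1.6]
width: 0.0562
finger_force: 29.9
```

```bash
python3 - <<'E'
from h import *
o=telemetry.get_obs();print({k:np.round(o[k],4) for k in("time","tool_pos","ee_rot","wrist_force","width","finger_force")})
E
```

```text
{'time': np.float64(18.575), 'tool_pos': array([ 0.4137, -0.0798,  0.3234]), 'ee_rot': array([-3.1388e+00, -1.0000e-03,  1.6103e+00]), 'wrist_force': array([-0.2065,  0.1068, -1.6176]), 'width': np.float64(0.0562), 'finger_force': np.float64(29.9358)}
```

apply_moves:
  moves:
    - [[0, 0.6, -0.3, 0, 1], [0.2, 1.7, -0.3, -0.06, 1], [0.46, 2.8, -0.3, -0.06, 1], [0.46, 3.7, -0.3, -0.06, 1], [0.46, 3.98, -0.1, -0.06, 1], [0.46, 3.98, 0.4, -0.06, 1], [0.46, 3.98, 0.65, -0.06, 1], [0.46, 3.98, 0.72, -0.06, 1], [0.46, 3.98, 0.76, -0.06, 1], [0.46, 3.98, 0.76, -0.06, 1]]

```text
time: 19.82
tool_pos: [0.6108, -0.049, 0.2869]
ee_rot: [-3.139, -0.0, 1.62]
wrist_force: [-6.2, 0.4, 1.6]
width: 0.0559
finger_force: 29.9
```

apply_moves:
  moves:
    - [[0, 0, 0.06, 0, 1], [0, 0, 0.12, 0, 1], [0, 0, 0.12, 0, 1]]

```text
time: 20.2
tool_pos: [0.6103, -0.0488, 0.2864]
ee_rot: [-3.141, 0.0, 1.621]
wrist_force: [-15.5, 3.1, 19.8]
width: 0.0559
finger_force: 30.0
```

apply_moves:
  moves:
    - [[0, 0, -0.1, 0, 1], [0, 0, -0.1, 0, 0.38], [0, 0, -0.1, 0, 0.35], [0, 0, -0.1, 0, 0.31], [0, 0, -0.1, 0, 0.27], [0, 0, -0.1, 0, 0.23], [0, 0, -0.1, 0, 0.18], [0, 0, -0.1, 0, 0.13], [0, 0, -0.1, 0, 0.13]]

```text
time: 21.32
tool_pos: [0.6122, -0.0491, 0.285]
ee_rot: [3.141, 0.0, 1.621]
wrist_force: [0.2, 0.8, 0.4]
width: 0.0816
finger_force: 0.0
```

```bash
python3 - <<'E'
from h import *
w=shot("wrist");s=shot("scene");o=telemetry.get_obs();print(o["tool_pos"],o["ee_rot"],o["wrist_force"])
a=cv2.resize(s["image"][150:290,150:360],(510,340));c=np.zeros((600,512,3),np.uint8);c[:340,:510]=a;c[340:,:347]=cv2.resize(w["image"],(347,260))
cv2.imwrite("pics/l4.png",c[:,:,::-1])
E
```

```text
[ 0.61216611 -0.04903869  0.28488984] [3.14098931e+00 1.73051214e-04 1.62091900e+00] [-0.20239519  0.91708692 -0.43591256]
```

View pics/l4.png

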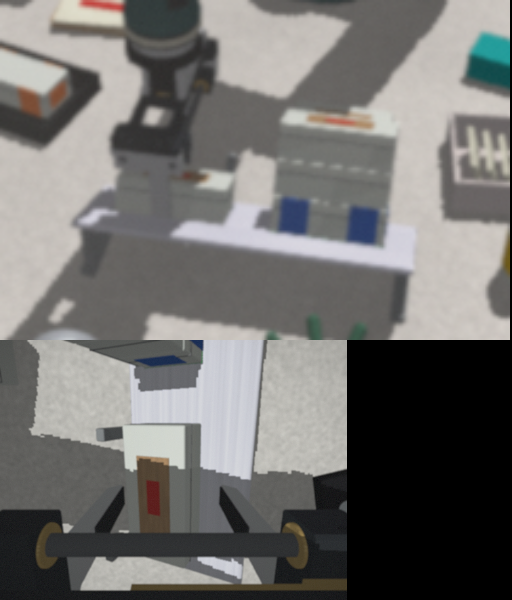

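The carton has dropped flush onto the deck next to the posts; its patch is at (153,497) in the wrist inset. Now I push it down against the posts with the uphill finger.

apply_moves:
  moves:
    - [[0, -0.2, 0, 0, 0.13], [0, -0.34, 0, 0, 0.13], [0, -0.4, 0, 0, 0.13], [0, -0.44, 0, 0, 0.13], [0, -0.48, 0, 0, 0.13], [0, -0.5, 0, 0, 0.13], [0, -0.5, 0, 0, 0.13]]

```text
time: 22.3
tool_pos: [0.5872, -0.0504, 0.2848]
ee_rot: [3.141, 0.0, 1.621]
wrist_force: [-0.3, -0.2, -0.4]
width: 0.0815
finger_force: 0.2
```

apply_moves:
  moves:
    - [[0, -0.02, 0, 0, 0.13], [0, -0.04, 0, 0, 0.13], [0, -0.06, 0, 0, 0.13], [0, -0.08, 0, 0, 0.13], [0, -0.08, 0, 0, 0.13]]

```text
time: 22.92
tool_pos: [0.5847, -0.0505, 0.2864]
ee_rot: [3.133, 0.001, 1.621]
wrist_force: [6.9, 0.3, 0.8]
width: 0.0819
finger_force: 3.3
```

apply_moves:
  moves:
    - [[0, 0.25, 0, 0, 0.13], [0, 0.35, -0.2, 0, 0.1], [0, 0.35, -1.2, 0, 0], [0, 0.3, -2.2, 0, 0], [0, -0.8, -2.2, 0, 0], [0.3, -2, -2.2, 0, 0], [1, -3, -2.2, 0, 0], [2, -3.46, -2, 0.06, 0], [3, -3.46, -1.6, 0.06, 0], [3.2, -3.46, -1.2, 0.06, 0]]

```text
time: 24.18
tool_pos: [0.4013, 0.1028, 0.345]
ee_rot: [3.141, -0.0, 1.615]
wrist_force: [1.4, -0.3, -0.5]
width: 0.0943
finger_force: 0.0
```

```bash
python3 - <<'E'
from h import *
s=shot("top");w=shot("wrist");o=telemetry.get_obs();print(o["tool_pos"],o["ee_rot"])
for b in blobs(redmask(s["image"]),10): print("top",b[0],"z.04",plane(s,b[0],.04).round(4),"z.0912",plane(s,b[0],.0912).round(4))
for b in blobs(redmask(w["image"]),10): print("w",b[0],plane(w,b[0],.04).round(4),plane(w,b[0],.0912).round(4))
g=w["image"].mean(2).astype(np.uint8)
E
```

```text
[0.40123335 0.10169793 0.34274248] [-3.13599600e+00  5.51112943e-04  1.61333265e+00]
top (np.float64(284.7), np.float64(141.2)) z.04 [ 0.6068 -0.0528  0.04  ] z.0912 [ 0.5945 -0.0499  0.0912]
top (np.float64(204.2), np.float64(151.1)) z.04 [0.5769 0.143  0.04  ] z.0912 [0.5663 0.1346 0.0912]
top (np.float64(374.7), np.float64(308.2)) z.04 [ 0.214  -0.2738  0.04  ] z.0912 [ 0.2243 -0.2583  0.0912]
w (np.float64(258.9), np.float64(186.7)) [0.4042 0.1049 0.04  ] [0.403  0.1171 0.0912]
```

apply_moves:
  moves:
    - [[0, 0.06, 1, 0, 0], [0, 0.06, 2, 0, 0], [0, 0.06, 2.5, 0, 0], [0, 0.06, 2.5, 0, 0], [0, 0.06, 2.5, 0, 0.3], [0, 0.06, 2.5, 0, 1], [0, 0.06, 2.5, 0, 1], [0, 0.06, 2.5, 0, 1], [0, 0.06, 2.5, 0, 1]]

```text
time: 25.4
tool_pos: [0.4054, 0.1008, 0.2202]
ee_rot: [3.141, 0.0, 1.611]
wrist_force: [-1.5, -0.2, 3.4]
width: 0.0555
finger_force: 30.0
```

apply_moves:
  moves:
    - [[0, 0, -0.5, 0, 1], [-0.2, 0, -1.5, 0, 1], [-1.2, 0, -2.5, 0, 1], [-2.2, 0.3, -3, 0, 1], [-3, 1.1, -3, -0.06, 1], [-3.16, 2.2, -3, -0.06, 1], [-3.16, 3.2, -3, -0.06, 1], [-3.16, 3.63, -2.8, -0.06, 1], [-3.16, 3.63, -2.3, -0.06, 1], [-3.16, 3.63, -2.2, -0.06, 1]]

```text
time: 26.65
tool_pos: [0.5926, -0.0498, 0.3264]
ee_rot: [-3.136, -0.001, 1.621]
wrist_force: [-0.3, 0.3, -1.2]
width: 0.0558
finger_force: 30.0
```

apply_moves:
  moves:
    - [[0, 0, 0.05, 0, 1], [0, 0, 0.1, 0, 1], [0, 0, 0.14, 0, 1], [0, 0, 0.14, 0, 1]]

```text
time: 27.15
tool_pos: [0.5929, -0.05, 0.3233]
ee_rot: [3.14, 0.0, 1.621]
wrist_force: [-0.2, -0.1, -0.9]
width: 0.0559
finger_force: 30.0
```

apply_moves:
  moves:
    - [[0, 0, 0.04, 0, 1], [0, 0, 0.08, 0, 1], [0, 0, 0.08, 0, 1]]

```text
time: 27.52
tool_pos: [0.5926, -0.0499, 0.323]
ee_rot: [3.139, 0.001, 1.621]
wrist_force: [-6.8, -0.1, 11.9]
width: 0.0559
finger_force: 30.0
```

apply_moves:
  moves:
    - [[0, 0, -0.05, 0, 1], [0, 0, -0.05, 0, 0.38], [0, 0, -0.05, 0, 0.35], [0, 0, -0.05, 0, 0.31], [0, 0, -0.05, 0, 0.27], [0, 0, -0.05, 0, 0.23], [0, 0, -0.05, 0, 0.18], [0, 0, -0.05, 0, 0.13], [0, 0, -0.05, 0, 0.13]]

```text
time: 28.65
tool_pos: [0.593, -0.0499, 0.3214]
ee_rot: [3.141, 0.0, 1.621]
wrist_force: [0.2, -0.7, -0.0]
width: 0.0817
finger_force: 0.0
```

```bash
python3 - <<'E'
from h import *
w=shot("wrist");o=telemetry.get_obs();print(o["tool_pos"],o["width"],o["wrist_force"])
for b in blobs(redmask(w["image"]),10): print("w",b[0],b[1],plane(w,b[0],.1275).round(4))
E
```

```text
[ 0.59300482 -0.04992484  0.32134944] 0.08188889645780181 [-0.09572812 -0.20081654 -0.36144022]
w (np.float64(225.8), np.float64(232.1)) (np.int32(217), np.int32(208), np.int32(18), np.int32(51), np.int32(797)) [ 0.5774 -0.0497  0.1275]
```

apply_moves:
  moves:
    - [[0, -0.2, 0, 0, 0.13], [0, -0.34, 0, 0, 0.13], [0, -0.42, 0, 0, 0.13], [0, -0.46, 0, 0, 0.13], [0, -0.49, 0, 0, 0.13], [0, -0.5, 0, 0, 0.13], [0, -0.5, 0, 0, 0.13]]

```text
time: 29.58
tool_pos: [0.5686, -0.0511, 0.322]
ee_rot: [3.138, 0.0, 1.621]
wrist_force: [4.2, -0.1, 1.5]
width: 0.0817
finger_force: 2.3
```

Seated with light contact. Back off, rise clear, and check by measurement.

apply_moves:
  moves:
    - [[0, 0.25, 0, 0, 0.13], [0, 0.35, -0.2, 0, 0.1], [0, 0.3, -1.2, 0, 0], [0, 0, -2, 0, 0], [0, -1, -2, 0, 0], [0, -2.2, -2, 0, 0], [-0.2, -3.4, -2, 0, 0], [-0.6, -4.4, -2, 0, 0], [-1, -5, -2, 0, 0], [-1, -5, -2, 0, 0]]

```text
time: 30.82
tool_pos: [0.3194, -0.1143, 0.4219]
ee_rot: [3.141, 0.001, 1.617]
wrist_force: [-0.3, -0.6, 0.4]
width: 0.0942
finger_force: 0.0
```

```bash
python3 - <<'E'
from h import *
s=shot("top");S=shot("scene");o=telemetry.get_obs();print(o["time"],o["tool_pos"])
for b in blobs(redmask(s["image"]),10): print("top",b[0],b[1],"z.1275",plane(s,b[0],.1275).round(4))
# lid-seam/side alignment: bright/dark ends of the stack seen from the top
h=cv2.cvtColor(s["image"],cv2.COLOR_RGB2HSV)
m=((h[...,0]>45)&(h[...,0]<75)&(h[...,1]>150)).astype(np.uint8);m[:60]=0;print("green",blobs(m,20))
og=((h[...,0]>4)&(h[...,0]<18)&(h[...,1]>120)).astype(np.uint8);og[:, :340]=0;print("orange",blobs(og,6))
x0,x1,y0,y1=255,325,120,165
for r in (128,132,136,140,144,150,156): print(r,s["image"][r,250:325:1].mean(1).astype(int)[::3])
E
```

```text
30.925 [ 0.32088055 -0.11366635  0.42157661]
top (np.float64(286.0), np.float64(145.0)) (np.int32(280), np.int32(143), np.int32(13), np.int32(5), np.int32(63)) z.1275 [ 0.5774 -0.051   0.1275]
top (np.float64(206.3), np.float64(151.0)) (np.int32(200), np.int32(149), np.int32(14), np.int32(5), np.int32(68)) z.1275 [0.5592 0.124  0.1275]
green [((np.float64(405.8), np.float64(151.0)), (np.int32(386), np.int32(133), np.int32(40), np.int32(38), np.int32(552)))]
orange [((np.float64(426.9), np.float64(8.9)), (np.int32(340), np.int32(0), np.int32(172), np.int32(21), np.int32(3162))), ((np.float64(384.4), np.float64(210.3)), (np.int32(379), np.int32(209), np.int32(11), np.int32(4), np.int32(16))), ((np.float64(368.6), np.float64(220.0)), (np.int32(366), np.int32(214), np.int32(6), np.int32(13), np.int32(43))), ((np.float64(413.2), np.float64(217.4)), (np.int32(408), np.int32(216), np.int32(11), np.int32(4), np.int32(21))), ((np.float64(377.0), np.float64(234.2)), (np.int32(370), np.int32(233), np.int32(15), np.int32(4), np.int32(28))), ((np.float64(406.1), np.float64(241.4)), (np.int32(399), np.int32(240), np.int32(15), np.int32(4), np.int32(32)))]
128 [139 139 138  83  58  59  55  54  61  61  59  52  60  60  60  52  57  62
  63  59  57  76 133 134 118]
132 [138 137 137  79  63  61  62  67  68  75  79  80  75  76  78  76  79  82
  84  88  93  83 134 134 117]
136 [139 139 138 128 134 134 134 133 133 133 132 133 132 132 132 132 132 132
 132 131 131 108 136 136 121]
140 [138 138 138 129 133 134 133  86  81  81  80  80  77  76  78  79  77  82
 131 132 131 106 134 133 114]
144 [138 139 137 125 134 133 133  82  78  78  60  57  56  54  60  80  78  83
 131 131 131 104 132 132 124]
150 [138 138 138 127 133 133 133  87  79  78  78  76  77  78  77  76  76  91
 131 131 131 108 134 135 111]
156 [135 138 137 133 132 132 132 133 132 132 131 131 131 131 129 129 129 130
 128 126 126  95  81  75  60]
```

```bash
python3 -c "
from bench import ticket
print(ticket.close_job())"
```

```text
the job is handed in; nothing more can be done
None
```

The job is handed in, at about 31 s: the orange carton lies flat, lid up, in the black tray, and the two plain cartons are restacked in the right bay against the stop posts. In the last top view their lid is within about 1 mm of where a seated stack should be, and the other stack has not moved. I kept the arm clear of the bottle and the tape.

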